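Latch the specimen carriage under the camera of a viewing stand

TASK

The covered specimen dish on the viewing stand still sits out at the loading end. With your fingertips, push the sprung carriage by the flat face of its thumb plate, in towards the column until it has gone well past the point where the sprung stop pin drops (by one to two centimetres, without ramming it against the rubber end buffers), then take your fingers away so that it springs back and stays latched against the pin with the dish under the lens. Do not grip the plate; lift nothing, do not touch the dish or pull the pin, and leave the jar, beaker, forceps and dish stack where they are.

Things in the scene. Friction and masses are not known exactly. Their poses are not given: they have to be found in the camera images.
- stand: Fixed viewing stand; origin under the middle of its base at bench height. Base 380 (own x) by 190 mm, top 40 mm above the bench. Own +x: the way the carriage is pushed, from the open front end to the column. Column and head reach 290 mm up; the ring light, 76 mm across, hangs over own x = +50, y = 0, underside 164 mm up. At own x below -5 mm only the carriage and two rails 53 mm high at y = +-62.
- carriage (a joint): Travel along the stand's +x (m). 0: sprung against the loading stop (start). Push about 5 N at first, 10 to 13 N near the end at 60 mm/s (damped: faster takes more). 0.020 to 0.058: its wedge lifts the stop pin; from 0.062 the pin has dropped behind it; 0.086: soft end buffers (1 mm per 6 N). Let go past 0.062 it springs back to 0.060 and stays latched; let go earlier it runs back to 0.
- thumb_plate (a point): Middle of the front face of the carriage's upright thumb plate, the face to push: flat aluminium, 90 mm wide, from 48 to 88 mm above the bench, this point at 70 mm. The face looks along the stand's -x; a sloping brace closes its back. At travel q it lies at stand x = -160 mm + q, y = 0. Axes as the stand's.
- stop_pin (a joint): Lift of the sprung stop pin (an index plunger on a bracket at the stand's own x = 20 mm, y = -46 mm) in m: 0 is down (also when latched), the carriage's wedge lifts it to about 0.0065 while passing under. It drops by itself.
- pin_knob (a point): Top of the black knob of the stop pin, 20 mm in diameter, 121 mm above the bench when down, 6.5 mm higher while the wedge is under it.
- dish: Loose covered clear plastic specimen dish, 60 mm in diameter and 15 mm high, standing in a 6 mm high black ring on the carriage; origin at the centre of its underside, 50 mm above the bench, 150 mm beyond the thumb plate's face along the stand's +x.
- lens_point (a point): The point straight under the lens at the level of the dish's underside, fixed on the stand (own x = 50 mm, y = 0, 50 mm high).
- jar_center (a point): Bystander: amber specimen jar with white cap, 60 mm in diameter, 85 mm high, upright on the bench beside the stand (its own -y side); this point half-way up.
- beaker_center (a point): Bystander: empty glass beaker, 64 mm in diameter, 85 mm high, upright on the bench beside the stand (its own -y side); this point half-way up.
- forceps_center (a point): Bystander: steel forceps 130 mm long, lying on the bench beside the stand (its own +y side); this point at its middle, 4 mm above the bench.
- dish_stack_center (a point): Bystander: two stacked clear dishes, 94 mm in diameter, 31 mm high together, on the bench before the front end of the stand; this point half-way up.
Not all that is in view belongs to the job. Of the things that look like the dish, the smallest one is meant.

How it is judged:
By the outcome, as a careful person would: the job done as asked, in the order asked, and still so for the second after the job is handed in, with the robot touching nothing.
It also fails if it takes over 38 s, if anything falls off the work surface, if the arm or the gripper's body presses on something with over 40 N, if the wrist force passes 120 N, or if a joint passes its speed limit or range.

ROBOT

A 6-joint arm with a two-finger parallel gripper is mounted at the origin on the work surface. World frame = base frame: x ahead of the robot, y to its left, z up, the work surface at z = 0. Lengths are in m, angles in degrees, forces in N, time in s.
With the tool pointing down it reaches from about 0.375 to 0.925 m from the base axis. Payload 5.7 kg.
Tool frame: the origin (TCP) lies midway between the tips of the shut fingers; the grasp point (between the pads) lies hold_point_z behind it (hold_point_z is the distance from the TCP to the grasp point, in m); x points along the fingers, y is the direction in which the jaws open and shut, and the axes are right-handed (so a half turn about x gives the same grasp; the last joint's range is limited). The gripper opens to 88 mm and grips with 3 to 60 N. Pads are 20 mm wide; open, the fingers measure 115 mm over their backs; the gripper's body (75 mm by 178 mm) begins 61 mm behind the grasp point.
Start: joints at [-82.454, 20.558, 86.54, -0, 72.909, -6.595], TCP at [0.147, -0.582, 0.223] pointing down, gripper open.
Joint ranges: [-170.27, 170.27], [-57.76, 135], [12.27, 136.19], [-55.21, 235.2], [11.17, 155.16], [-170.74, 170.74]. Speed limits (degrees/s): [136.94, 136.94, 180, 180, 180, 180].

INTERFACE

Orientations are given as a 3x3 rotation matrix whose columns are the frame's x, y, z axes.
In Python, from bench import * gives the robot as it stands.
- The arm moves only by the tool arm_command, never from a script. Its argument "increments" is a list of rows, each a list of 3 entries, a list of its own where there are three numbers: the shift along the tool's x, y, z in m, then the turn, a rotation vector about the tool's x, y, z in degrees, then the closure, from 0 (fully open) to 1 (shut). A call has 1 to 12 rows; each row is the pose to reach, as a shift and turn from the pose commanded when the call began, along the tool's axes at that moment; what a row does not reach only later rows make up. A row lasts 1/10 s, in which the tool goes at most 50 mm and 8.59 degrees, less where a joint would pass 70% of its speed; a pose out of reach is approached as far as the arm can. A call with a gripper value outside its range is refused whole. The fingers move at their own pace and stop on an object; "grip_force" is the grip in N (left out, the last holds). Time passes only in rows, so rows that repeat a pose let the fingers close. It gives the time, the measured TCP pose, the force and the opening at its end, in the units of the state.
- get_obs(): the state, without advancing time (a new reading comes with each control period).
- camera(name): name is "side" or "top"; returns a dict with "img" (420x560x3 uint8, red, green, blue), "z_map" (420x560 float32, m along the optical axis (not along the pixel's ray), 0 where there is no reading), "fovy" (degrees; the focal length in pixels is half the picture's height over the tangent of half this angle, whatever the lens; pixels are square), "cx", "cy" (the principal point, pixels), "dist" ([k1, k2, p1, p2, k3] as OpenCV has them; the pictures are not rectified), "world_from_camera" (4x4, takes a point from camera to world coordinates). Camera axes: x right, y up, looking along -z (the intrinsics and any distortion apply to the point x, -y, -z); pixel columns grow to the right and rows downward; lengths in m; the calibration is good to about 2 mm. A picture is of the moment at which its call begins.
- hand_in(): hands the job in, once; it reports no verdict.
Trained networks look in a picture, given as the dict that the camera call returned (one of the last four; its "shot" number tells which), for a name from the list of things; names that differ only in an ending like _2 or _b are one class to them, and where a whole thing is asked for, a point or a joint stands for the part that bears it (a point fixed in the world has none). Each returns a list of dicts, best first, with "score" (0 to 1); they miss things now and then, are a little off and sometimes report something else, mostly with a low value. They report only what shows in the picture. A call takes as long as a camera call. They do not tell look-alikes from the thing itself.
- trace(picture, target): "region" (420x560 bool, what is visible of it).
- place_of(picture, target): "xyz" ([x, y, z] in m, in world coordinates, good to about 4 mm: a listed point, or the origin of a listed thing).
The state is a dict: "time_s": time; "joint_pos": joint angles; "qd": joint speeds; "joint_efforts": joint torques, N m; "tool_pos": TCP position; "ee_rot": TCP orientation; "wrist_force": force on the tool from outside, world axes, zero at the start; "ft_torque": the same for the moment, N m; "grip_width": finger opening in m.
Only numpy, scipy, OpenCV 4.12 (cv2) and the standard library are available. Lean on these libraries where they do the work, as an engineer would, in place of code of your own. Each camera call takes 0.05 s, during which the arm holds its last target.

## Working session

There is one attempt and no reset: what is moved stays moved. The work goes in short steps, Python scripts to look and compute and a tool call to move; the robot and the scene stay as the last step left them, time stands still between calls to the robot, and variables do not carry over. Pictures are saved under pics/ and viewed, and the job is handed in when it is done.

Besides the shell and the picture viewer there is one more tool, called after "Emit:" as name(argument=value, ...), one argument or row to a line, values as JSON. arm_command: Moves the arm, as the interface text tells. Its arguments: {"type":"object","properties":{"increments":{"type":"array"},"grip_force":{"type":"number"}},"required":["increments"]}

```bash
mkdir -p pics; ls; python3 - <<'E'
from bench import *
import cv2,numpy as np
o=get_obs()
print(o)
for n in("side","top"):
    c=camera(n)
    cv2.imwrite(f"pics/{n}0.png",c["img"][:,:,::-1])
    print(n,c["fovy"],c["cx"],c["cy"],c["dist"],np.round(c["world_from_camera"],3).tolist())
    for t in ["stand","thumb_plate","dish","pin_knob","lens_point","jar_center","beaker_center","forceps_center","dish_stack_center"]:
        r=place_of(c,t)
        print(t,[(np.round(d["xyz"],3).tolist(),round(d["score"],2)) for d in r[:3]])
print(get_obs()["time_s"])
E
```

```text
pics
{'time_s': 0.0, 'joint_pos': array([-8.24535273e+01,  2.05978854e+01,  8.65989166e+01, -9.78946463e-04,
        7.29069161e+01, -6.59449235e+00]), 'qd': array([ 0.06738759,  0.02996929,  0.01453335,  0.06125305, -0.01700312,
        0.08220741]), 'joint_efforts': array([-2.15697888e-03, -5.15379989e+01, -2.70721436e+01,  6.73286989e-02,
        3.47019872e-02, -1.17417094e-04]), 'tool_pos': array([ 0.14648356, -0.5811381 ,  0.22181057]), 'ee_rot': array([[-2.53926576e-04,  2.44313040e-01, -9.69696382e-01],
       [ 1.79239732e-03, -9.69694745e-01, -2.44313097e-01],
       [-9.99998361e-01, -1.80011879e-03, -1.91674773e-04]]), 'wrist_force': array([0.11736216, 0.49820009, 0.29045024]), 'ft_torque': array([-0.01896124, -0.05717637,  0.03667232]), 'grip_width': 0.08840838758056166}
side 47.66331011895491 280.70352077602394 208.49750743797625 [-0.15565753  0.          0.          0.          0.        ] [[0.999, 0.021, -0.048, 0.555], [-0.051, 0.588, -0.807, -0.683], [0.011, 0.809, 0.588, 0.606], [0.0, 0.0, 0.0, 1.0]]
stand [([0.559, 0.093, -0.003], 0.59)]
thumb_plate [([0.574, -0.0
[... 316 characters left out ...]
_center []
top 46.31339094509429 282.3168352983582 210.8535272101461 [-0.11541503  0.          0.          0.          0.        ] [[0.021, 0.995, -0.097, 0.466], [-0.999, 0.024, 0.028, -0.004], [0.03, 0.096, 0.995, 1.107], [0.0, 0.0, 0.0, 1.0]]
stand [([0.56, 0.09, -0.003], 0.97)]
thumb_plate [([0.569, -0.069, 0.067], 0.73)]
dish [([0.754, 0.11, 0.002], 0.89), ([0.359, 0.18, -0.004], 0.66)]
pin_knob [([0.604, 0.116, 0.123], 0.58), ([0.646, -0.183, 0.017], 0.53)]
lens_point [([0.558, 0.14, 0.05], 0.57)]
jar_center [([0.729, -0.011, 0.044], 0.86)]
beaker_center [([0.724, 0.224, 0.044], 0.76)]
forceps_center [([0.422, 0.049, 0.002], 0.77)]
dish_stack_center [([0.648, -0.183, 0.017], 0.61)]
1.0
```

View pics/side0.png

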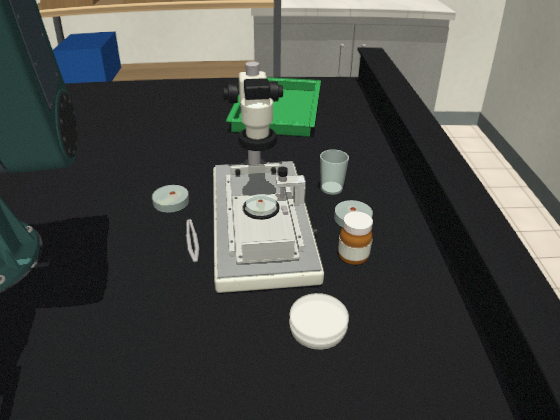

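View pics/top0.png

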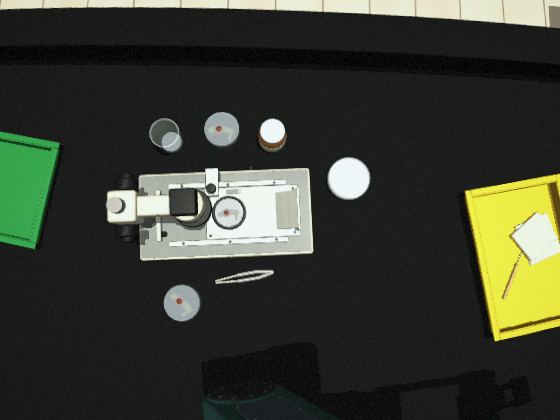

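The side view shows the plate front at about (268,248), the dish in its ring at (262,206), the pin knob at (283,175), and the dish stack at (319,320). Next I'll fit the plate face and the stand's yaw from depth.

```bash
cat > h.py <<'E'
from bench import *
import cv2,numpy as np
def cloud(c):
    h,w=c["z_map"].shape; f=h/2/np.tan(np.radians(c["fovy"]/2))
    K=np.array([[f,0,c["cx"]],[0,f,c["cy"]],[0,0,1]])
    v,u=np.mgrid[:h,:w]
    p=cv2.undistortPoints(np.stack([u,v],-1).reshape(-1,1,2).astype(np.float64),K,np.array(c["dist"],float)).reshape(h,w,2)
    z=c["z_map"].astype(float)
    P=np.stack([p[...,0]*z,-p[...,1]*z,-z,np.ones_like(z)],-1)@np.array(c["world_from_camera"]).T
    P=P[...,:3]; P[z<=0]=np.nan
    return P
E
python3 - <<'E'
from h import *
c=camera("side"); P=cloud(c)
m=trace(c,"thumb_plate"); 
print([(d["score"],d["region"].sum()) for d in m])
roi=np.zeros(P.shape[:2],bool); roi[225:270,225:315]=1
Q=P[roi]; 
# front face points: z .052-.086 and y near
s=Q[(Q[:,2]>.053)&(Q[:,2]<.085)&(abs(Q[:,0]-.57)<.055)&(abs(Q[:,1]+.068)<.03)]
print(len(s))
for i in range(4):
    A=np.c_[s[:,0]-.572,s[:,2]-.07,np.ones(len(s))]; k=np.linalg.lstsq(A,s[:,1],rcond=None)[0]
    r=s[:,1]-A@k; s=s[abs(r)<max(.002,2*r.std())]
print("face y = %.4f + %.3f dx + %.3f dz"%(k[2],k[0],k[1]),"yaw",np.degrees(np.arctan(k[0])),r.std(),len(s),s.min(0),s.max(0))
t=camera("top"); T=cloud(t)
b=((T[...,2]>.03)&(T[...,2]<.048)&(T[...,0]>.42)&(T[...,0]<.7)&(T[...,1]>-.15)&(T[...,1]<.33)).astype(np.uint8)
b=cv2.morphologyEx(b,cv2.MORPH_OPEN,np.ones((5,5)))
n,l,st,_=cv2.connectedComponentsWithStats(b); j=1+np.argmax(st[1:,4])
q=T[l==j][:,:2]; print(cv2.minAreaRect(q.astype(np.float32)*1000),np.median(T[l==j][:,2]))
pp=T[(T[...,2]>.078)&(T[...,2]<.095)&(abs(T[...,0]-.57)<.07)&(abs(T[...,1]+.06)<.05)]
print("plate top",len(pp),pp.min(0),pp.max(0),cv2.minAreaRect(pp[:,:2].astype(np.float32)*1000))
# tray heights on way
g=T[(T[...,1]<-.3)]; print("max z right area",np.nanmax(g,0), np.nanpercentile(g[:,2],99))
print(globals().get("hold_point_z"), get_obs()["time_s"])
E
```

```text
[(0.57, np.int64(3320)), (0.41, np.int64(559))]
727
face y = -0.0683 + 0.069 dx + 0.002 dz yaw 3.957071957142848 0.0008836084677631239 687 [ 0.52616598 -0.0730613   0.05303501] [ 0.61479005 -0.06346953  0.08497999]
((561.7855224609375, 91.0495376586914), (189.2110595703125, 379.3604431152344), 4.038419246673584) 0.039544983663977185
plate top 295 [ 0.52776625 -0.07073151  0.07800188] [ 0.61588859 -0.04730675  0.09266941] ((571.33740234375, -58.05770492553711), (88.41883087158203, 20.805986404418945), 3.869307279586792)
max z right area [ 1.59447987 -0.30000305  0.11869234] 0.11379625653374854
0.0187 1.15
```

```bash
python3 - <<'E'
from h import *
from scipy.spatial.transform import Rotation as Ro
o=get_obs(); R=np.array(o["ee_rot"]); p=np.array(o["tool_pos"])
a=np.radians(4.0); u=np.array([-np.sin(a),np.cos(a),0]); 
y=np.array([np.cos(a),np.sin(a),0]); x=np.array([0,0,-1.]); G=np.c_[x,y,np.cross(x,y)]
t=np.array([.571,-.0683,.15])-.05*u
print("shift",R.T@(t-p),"turn",np.degrees(Ro.from_matrix(R.T@G).as_rotvec()),t)
E
```

```text
shift [ 0.07268027 -0.34502587 -0.52819123] turn [-7.98588700e+01 -3.17634529e-03  1.18932632e-03] [ 0.57448782 -0.1181782   0.15      ]
```

Emit:
arm_command(
  increments=[
    [[0.003, -0.015, -0.023], [-3.5, 0, 0], 1],
    [[0.008, -0.04, -0.061], [-9, 0, 0], 1],
    [[0.014, -0.067, -0.102], [-15.5, 0, 0], 1],
    [[0.02, -0.094, -0.144], [-22, 0, 0], 1],
    [[0.026, -0.121, -0.185], [-28, 0, 0], 1],
    [[0.031, -0.148, -0.227], [-34, 0, 0], 1],
    [[0.037, -0.175, -0.268], [-40.5, 0, 0], 1],
    [[0.043, -0.202, -0.309], [-47, 0, 0], 1],
    [[0.048, -0.229, -0.351], [-53, 0, 0], 1],
    [[0.054, -0.256, -0.392], [-59.5, 0, 0], 1],
    [[0.06, -0.283, -0.433], [-65.5, 0, 0], 1],
    [[0.065, -0.31, -0.474], [-72, 0, 0], 1],
  ],
  grip_force=15,
)

```text
time_s: 2.35
tool_pos: [0.5317, -0.1637, 0.1576]
ee_rot: [[0.0, 0.998, -0.063], [-0.0, -0.063, -0.998], [-1.0, 0.0, 0.0]]
wrist_force: [-0.5, -1.2, -0.0]
grip_width: 0.0002
```

```bash
cat > nx.py <<'E'
from h import *
import sys
from scipy.spatial.transform import Rotation as Ro
# usage nx.py ownx z : shift to put TCP at plate-face x offset (m from initial face) along u, y=0
o=get_obs(); R=np.array(o["ee_rot"]); p=np.array(o["tool_pos"])
a=np.radians(4.0); u=np.array([-np.sin(a),np.cos(a),0]); v=np.array([-np.cos(a),-np.sin(a),0])
y=-v; x=np.array([0,0,-1.]); G=np.c_[x,y,np.cross(x,y)]
F=np.array([.571,-.0683,0])
print("now: along",(p-F)@u,"lat",(p-F)@v,"z",p[2],"t",o["time_s"],"F",np.round(o["wrist_force"],1),"F.u",o["wrist_force"]@u,"w",o["grip_width"],"j",np.round(o["joint_pos"],1))
t=F+float(sys.argv[1])*u+np.array([0,0,float(sys.argv[2])])
print("shift",np.round(R.T@(t-p),4),"turn",np.round(np.degrees(Ro.from_matrix(R.T@G).as_rotvec()),2))
E
python3 nx.py -0.05 0.15
```

```text
now: along -0.09240638668813624 lat 0.045840011963932885 z 0.157568794740828 t 2.35 F [-0.5 -1.2 -0. ] F.u -1.195280635756441 w 0.00021945983988001745 j [-24.2  20.9  96.4  -0.   62.7 -20.6]
shift [ 0.0076  0.0398 -0.0481] turn [-7.59  0.01 -0.02]
```

Emit:
arm_command(
  increments=[
    [[0.004, 0.02, -0.024], [-4, 0, 0], 1],
    [[0.008, 0.04, -0.048], [-7.6, 0, 0], 1],
    [[0.03, 0.04, -0.048], [-7.6, 0, 0], 1],
    [[0.06, 0.04, -0.048], [-7.6, 0, 0], 1],
    [[0.085, 0.04, -0.048], [-7.6, 0, 0], 1],
    [[0.096, 0.04, -0.048], [-7.6, 0, 0], 1],
    [[0.096, 0.04, -0.048], [-7.6, 0, 0], 1],
    [[0.096, 0.04, -0.048], [-7.6, 0, 0], 1],
  ],
)

```text
time_s: 3.15
tool_pos: [0.5742, -0.1205, 0.0623]
ee_rot: [[0.001, 0.998, 0.065], [-0.0, 0.065, -0.998], [-1.0, 0.001, 0.0]]
wrist_force: [0.5, -0.5, 0.3]
grip_width: 0.0005
```

```bash
python3 nx.py -0.02 0.06; python3 - <<'E'
from h import *
c=camera("side"); cv2.imwrite("pics/side1.png",cv2.resize(c["img"][130:340,150:430,::-1],None,fx=2.5,fy=2.5))
E
```

```text
now: along -0.05225527777895524 lat 0.0004599869853925089 z 0.062334775683784996 t 3.15 F [ 0.5 -0.5  0.3] F.u -0.5656138774259694 w 0.000496416024156888 j [-18.6  30.   97.3   0.   52.6 -22.3]
shift [ 0.0023  0.0003 -0.0323] turn [-0.27  0.01 -0.05]
```

View pics/side1.png

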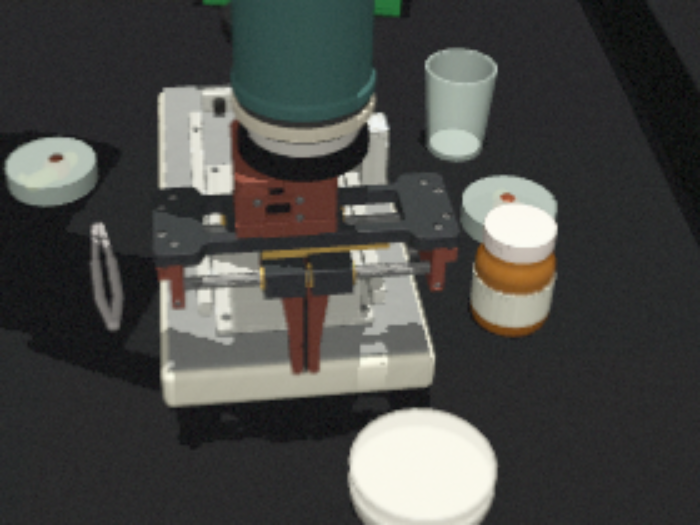

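The shut fingers (about (305,340) in the crop) hang in front of the plate, centred and clear of the jar and dish stack. Now I'll close in to find the contact point.

Emit:
arm_command(
  increments=[
    [[0.001, 0, -0.015], [-0.3, 0, 0], 1],
    [[0.002, 0, -0.028], [-0.3, 0, 0], 1],
    [[0.002, 0, -0.034], [-0.3, 0, 0], 1],
    [[0.002, 0, -0.036], [-0.3, 0, 0], 1],
    [[0.002, 0, -0.038], [-0.3, 0, 0], 1],
  ],
)

```text
time_s: 3.7
tool_pos: [0.5712, -0.0817, 0.0599]
ee_rot: [[0.0, 0.997, 0.071], [-0.0, 0.071, -0.997], [-1.0, 0.0, 0.0]]
wrist_force: [0.2, 0.4, -0.5]
grip_width: 0.0006
```

```bash
python3 nx.py -0.01 0.06
```

```text
now: along -0.01342063765356266 lat 0.0007009130934900294 z 0.05987446849703959 t 3.7 F [ 0.2  0.4 -0.5] F.u 0.36607018211490117 w 0.0005814264590861437 j [-15.   29.6  98.7  -0.   51.7 -19.1]
shift [-0.0001  0.0007 -0.0034] turn [ 0.09  0.01 -0.02]
```

Emit:
arm_command(
  increments=[
    [[0, 0, -0.002], [0, 0, 0], 1],
    [[0, 0, -0.004], [0, 0, 0], 1],
    [[0, 0, -0.006], [0, 0, 0], 1],
  ],
)

```text
time_s: 4.0
tool_pos: [0.571, -0.0776, 0.0598]
ee_rot: [[0.0, 0.998, 0.071], [-0.002, 0.071, -0.998], [-1.0, 0.0, 0.002]]
wrist_force: [-1.4, -5.4, 0.1]
grip_width: 0.0005
```

```bash
python3 nx.py 0.03 0.06
```

```text
now: along -0.009235669570333999 lat 0.000678840239064549 z 0.05977760847203192 t 4.0 F [-1.4 -5.4  0.1] F.u -5.32210280153473 w 0.0005374630328081382 j [-14.5  29.5  98.8  -0.1  51.6 -18.5]
shift [-0.0003  0.0007 -0.0392] turn [ 0.05  0.1  -0.01]
```

Emit:
arm_command(
  increments=[
    [[0, 0, -0.004], [0, 0, 0], 1],
    [[0, 0, -0.01], [0, 0, 0], 1],
    [[0, 0, -0.016], [0, 0, 0], 1],
    [[0, 0, -0.022], [0, 0, 0], 1],
    [[0, 0, -0.028], [0, 0, 0], 1],
    [[0, 0, -0.034], [0, 0, 0], 1],
    [[0, 0, -0.04], [0, 0, 0], 1],
    [[0, 0, -0.046], [0, 0, 0], 1],
    [[0, 0, -0.052], [0, 0, 0], 1],
    [[0, 0, -0.058], [0, 0, 0], 1],
    [[0, 0, -0.064], [0, 0, 0], 1],
  ],
)

```text
time_s: 5.1
tool_pos: [0.5667, -0.0149, 0.0598]
ee_rot: [[0.001, 0.997, 0.071], [-0.004, 0.071, -0.997], [-1.0, 0.001, 0.004]]
wrist_force: [-0.7, -11.3, -0.7]
grip_width: 0.0005
```

```bash
python3 nx.py 0.067 0.06
```

```text
now: along 0.053521087839402404 lat 0.000523321365977967 z 0.059810102982791394 t 5.1 F [ -0.7 -11.3  -0.7] F.u -11.215901809706802 w 0.0005340635357219921 j [ -8.4  29.  100.   -0.3  50.9 -12.3]
shift [-0.0002  0.0005 -0.0135] turn [ 0.06  0.21 -0.03]
```

Emit:
arm_command(
  increments=[
    [[0, 0, -0.006], [0, 0, 0], 1],
    [[0, 0, -0.01], [0, 0, 0], 1],
    [[0, 0, -0.0125], [0, 0, 0], 1],
    [[0, 0, -0.0125], [0, 0, 0], 1],
  ],
)

```text
time_s: 5.5
tool_pos: [0.5659, -0.0019, 0.0598]
ee_rot: [[0.001, 0.997, 0.071], [-0.003, 0.071, -0.997], [-1.0, 0.001, 0.003]]
wrist_force: [0.3, -8.9, -0.8]
grip_width: 0.0006
```

```bash
python3 nx.py 0.067 0.06; python3 - <<'E'
from h import *
for n in("side","top"):
    c=camera(n); cv2.imwrite(f"pics/{n}2.png",cv2.resize(c["img"][100:340,130:450,::-1],None,fx=2.4,fy=2.4))
    for t in ["dish","pin_knob","thumb_plate"]:
        print(n,t,[(np.round(d["xyz"],3).tolist(),round(d["score"],2)) for d in place_of(c,t)[:3]])
print(get_obs()["time_s"])
E
```

```text
now: along 0.06658031246972909 lat 0.0004788849029465718 z 0.059807280386237484 t 5.5 F [ 0.3 -8.9 -0.8] F.u -8.857329472207978 w 0.0005786200807608881 j [ -7.1  28.9 100.2  -0.2  50.9 -11. ]
shift [-0.0002  0.0005 -0.0004] turn [ 0.07  0.16 -0.04]
side dish [([0.363, 0.185, 0.003], 0.92), ([0.646, -0.181, 0.017], 0.23)]
side pin_knob [([0.608, 0.114, 0.12], 0.6)]
side thumb_plate [([0.569, 0.012, 0.068], 0.67)]
top dish [([0.757, 0.107, 0.001], 0.95), ([0.359, 0.182, -0.001], 0.87)]
top pin_knob [([0.601, 0.114, 0.124], 0.6)]
top thumb_plate []
5.9
```

View pics/side2.png

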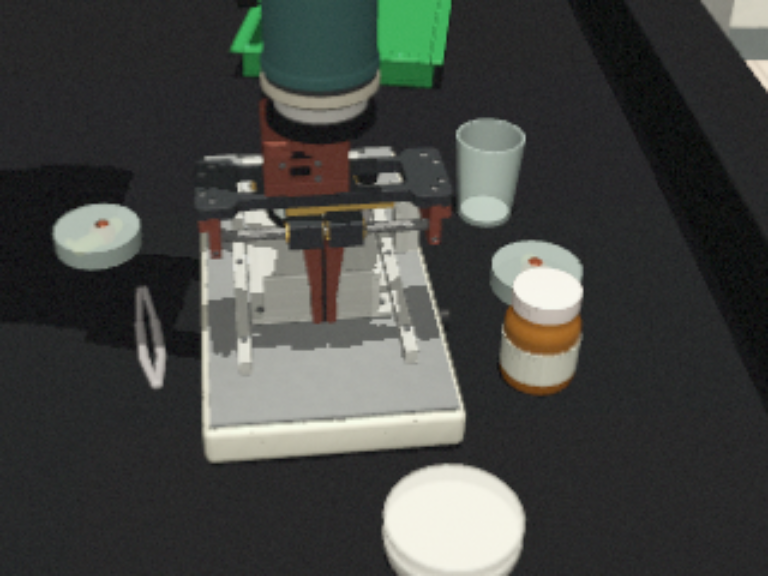

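View pics/top2.png

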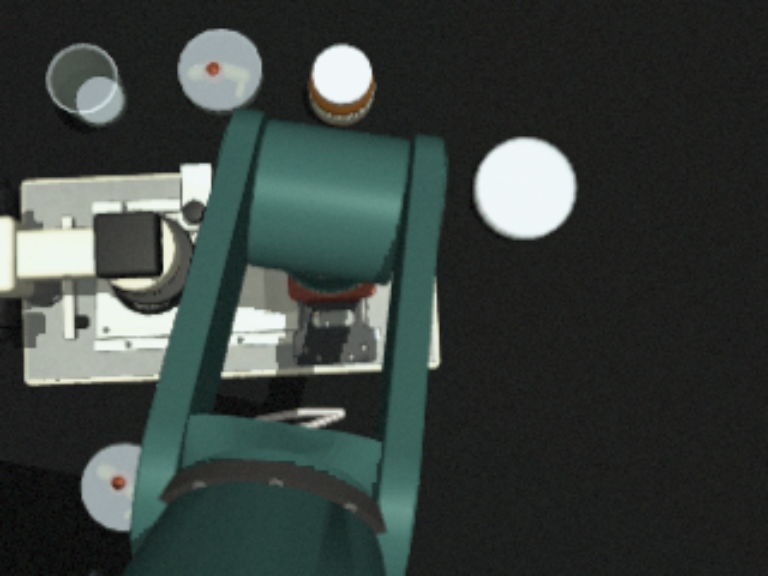

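The side view shows the fingers still on the plate face (about (325,300)) and the knob back at its down height. I'll confirm the travel from depth before releasing.

```bash
cat > tr.py <<'E'
from h import *
a=np.radians(4.0); u=np.array([-np.sin(a),np.cos(a),0]); v=np.array([-np.cos(a),-np.sin(a),0])
F=np.array([.571,-.0683,0])
c=camera("side"); P=cloud(c).reshape(-1,3)-F
X=P@u;Y=P@v;Z=P[:,2]
# side lobes of the plate either side of fingers
m=(abs(Y)<.04)&(abs(Y)>.022)&(Z>.058)&(Z<.082)&(X>-.02)&(X<.095)
x=X[m]; h,e=np.histogram(x,bins=np.arange(-.02,.095,.002)); k=h.argmax()
s=x[abs(x-e[k]-.001)<.004]; print("n",len(s),"travel",np.median(s),s.std())
print("t",get_obs()["time_s"])
E
python3 tr.py
```

```text
n 192 travel 0.07807023341986452 0.0012428445599778038
t 5.95
```

Both measurements agree: the TCP gives 0.076 m of travel and depth gives 0.078 m, 14–16 mm past the drop point and 8 mm or more short of the buffers. Now I'll withdraw straight back, then up.

Emit:
arm_command(
  increments=[
    [[0, 0, 0.012], [0, 0, 0], 1],
    [[0, 0, 0.04], [0, 0, 0], 1],
    [[0, 0, 0.07], [0, 0, 0], 1],
    [[-0.01, 0, 0.1], [0, 0, 0], 1],
    [[-0.04, 0, 0.13], [0, 0, 0], 1],
    [[-0.08, 0, 0.17], [0, 0, 0], 1],
    [[-0.1, 0, 0.21], [0, 0, 0], 1],
    [[-0.11, 0, 0.25], [0, 0, 0], 1],
    [[-0.11, 0, 0.28], [0, 0, 0], 1],
    [[-0.11, 0, 0.3], [0, 0, 0], 1],
    [[-0.11, 0, 0.3], [0, 0, 0], 1],
  ],
)

```text
time_s: 7.05
tool_pos: [0.5862, -0.3018, 0.1691]
ee_rot: [[0.0, 0.998, 0.068], [0.0, 0.068, -0.998], [-1.0, 0.0, -0.0]]
wrist_force: [0.5, 0.8, -0.3]
grip_width: 0.0002
```

```bash
python3 nx.py 0.0 0.06; python3 tr.py; python3 - <<'E'
from h import *
for n in("side","top"):
    c=camera(n); cv2.imwrite(f"pics/{n}3.png",cv2.resize(c["img"][100:340,130:450,::-1],None,fx=2.4,fy=2.4))
    for t in ["dish","pin_knob","thumb_plate","lens_point","jar_center","beaker_center","forceps_center","dish_stack_center"]:
        print(n,t,[(np.round(d["xyz"],3).tolist(),round(d["score"],2)) for d in place_of(c,t)[:3]])
print(get_obs()["time_s"])
E
```

```text
now: along -0.23394292730051264 lat 0.001153185336973152 z 0.1691348044406311 t 7.05 F [ 0.5  0.8 -0.3] F.u 0.7350171446299877 w 0.00024746101419049224 j [-33.2  28.1  82.2   0.   69.8 -37.1]
shift [ 0.1091  0.0007 -0.2339] turn [-0.12 -0.   -0.  ]
n 6 travel 0.06045018159929004 0.0015135013798273
t 7.1
side dish [([0.36, 0.186, 0.006], 0.81), ([0.756, 0.106, -0.004], 0.77), ([0.558, 0.138, 0.05], 0.58)]
side pin_knob []
side thumb_plate []
side lens_point [([0.555, 0.144, 0.053], 0.64)]
side jar_center []
side beaker_center [([0.727, 0.224, 0.044], 0.63)]
side forceps_center [([0.418, 0.046, 0.005], 0.67)]
side dish_stack_center [([0.648, -0.178, 0.015], 0.66)]
top dish [([0.363, 0.184, -0.001], 0.9), ([0.754, 0.106, 0.0], 0.84), ([0.559, 0.142, 0.052], 0.41)]
top pin_knob [([0.604, 0.116, 0.124], 0.43)]
top thumb_plate [([0.57, -0.012, 0.069], 0.82)]
top lens_point [([0.556, 0.138, 0.053], 0.71)]
top jar_center [([0.734, -0.009, 0.041], 0.71)]
top beaker_center [([0.726, 0.224, 0.044], 0.81), ([0.649, -0.182, 0.016], 0.42)]
top forceps_center [([0.423, 0.047, 0.002], 0.71)]
top dish_stack_center [([0.649, -0.181, 0.019], 0.63), ([0.556, 0.141, 0.051], 0.61)]
8.0
```

View pics/side3.png

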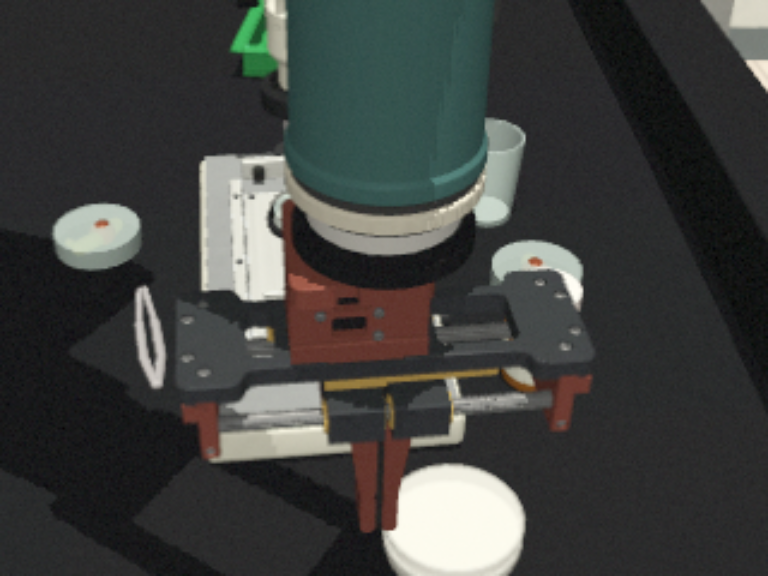

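View pics/top3.png

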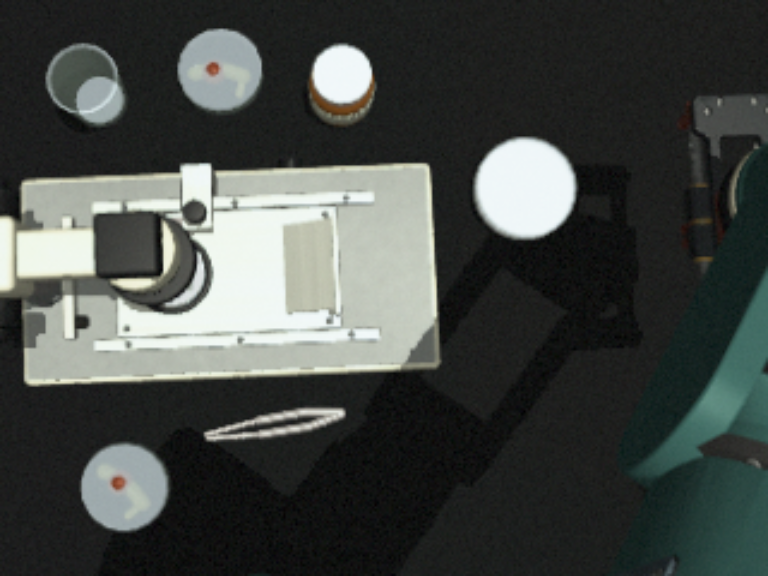

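The top view shows the plate at about (308,265) in the crop, moved in and staying put. The dish ring is under the ring light at (170,270), the knob is down at (195,210), and the bystanders haven't moved. The gripper is clear of everything.

```bash
python3 - <<'E'
from bench import *
print(hand_in(), get_obs()["time_s"])
E
```

```text
the job is handed in; nothing more can be done
the job is handed in; nothing more can be done
```

The carriage is latched against the pin with the dish under the lens, and the job is handed in. The last clock reading before hand-in was 8.0 s.

**Push:** I pushed the flat face of the thumb plate with the shut fingertips. Travel reached about 76 mm by the TCP reading and 78 mm by camera depth, which is 14–16 mm past the drop point and short of the buffers. The highest force I read was about 11 N, but I only read it at the end of each move. I then withdrew the fingers straight back and up.

**Last checks:**
- **Latch:** Travel read about 60 mm from camera depth, but from only 6 points because the arm hid most of the plate. The top network put it at about 56 mm, within its usual error.
- **Dish:** It was found at (0.558–0.559, 0.138–0.142), within about 6 mm of the lens point, which is inside the networks' error.
- **Pin knob:** The top network put it at 124 mm against 121 mm nominal, so it is down within its error. The side network did not find it because the arm was in the way.
- **Bystanders:** The jar, beaker, forceps and dish stack had not moved within measuring error. The jar was seen only from above.
- **Robot:** It was clear of everything, with no meaningful wrist force.

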